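Open the leak-test air valves in order

ROBOT

A 7-joint arm with a two-finger parallel gripper is mounted at the origin on a cart in front of the work surface, level with it; the furniture and walls round the work are solid. World frame = base frame: x ahead of the robot, y to its left, z up, the work surface at z = 0. Lengths are in m, angles in degrees, forces in N, time in s.
With the tool pointing down it reaches from about 0.425 to 0.875 m from the base axis. Payload 4.7 kg.
Tool frame: the origin (TCP) lies midway between the tips of the shut fingers; the grasp point (between the pads) lies 19 mm behind it; z points along the fingers, x is the direction in which the jaws open and shut, and the axes are right-handed (so a half turn about z gives the same grasp; the last joint's range is limited). The gripper opens to 87 mm and grips with 3 to 60 N. Pads are 19 mm wide; open, the fingers measure 117 mm over their backs; the gripper's body (75 mm by 190 mm) begins 51 mm behind the grasp point.
Start: joints at [-71.27, 18.392, -4.016, 83.108, 1.295, 78.541, -3.26], TCP at [0.2, 0.618, 0.223] pointing down, gripper open.
Joint ranges: [-163.93, 163.93], [-17.29, 119.83], [-79.2, 71.16], [3.27, 140.29], [-89.18, 269.18], [5.43, 117.66], [-154.24, 154.24]. Speed limits (degrees/s): [147.25, 147.25, 180, 180, 180, 180, 180].

INTERFACE

Orientations are given as [roll, pitch, yaw] about the fixed x, y, z axes, in that order (R = Rz(yaw) Ry(pitch) Rx(roll)).
In Python, from cell import telemetry, optics, env gives the robot as it stands.
- The arm moves only by the tool arm_command, never from a script. Its arguments are lists of equal length, an entry for each row: "translation": the shift along the tool's x, y, z in cm, a list of three; "twist": the turn about the tool's z in degrees. In form: {"translation": [[x, y, z], ...], "twist": [twist, ...]}. A call has 1 to 10 rows; each row shifts and turns the pose as measured when the row begins, along the tool's axes as they then stand; what a row does not reach is not made up. A row lasts 1/8 s, in which the tool goes at most 62.5 mm and 10.7 degrees, less where a joint would pass 70% of its speed; a pose out of reach is approached as far as the arm can. A call is refused whole if a number of a shift passes 6.25 or a number of a turn 10.7, either way. A call with a gripper value outside its range is refused whole. "grip" is the opening in per cent of the stroke, from 0 (shut) to 100 (fully open), set as the call begins (left out, the last holds). The fingers move at their own pace and stop on an object; "force" is the grip in N (left out, the last holds). Time passes only in rows, so rows that do not move let the fingers close. It gives the time, the measured TCP pose, the force and the opening at its end, in the units of the state.
- telemetry.get_obs(): the state, without advancing time (a new reading comes with each control period).
- optics.read_camera(name): name is "scene" or "top" or "wrist"; returns a dict with "img" (400x640x3 uint8, blue, green, red), "fx", "fy", "cx", "cy" (pixels), "dist" ([k1, k2, p1, p2, k3] as OpenCV has them; the pictures are not rectified), "extrinsics" (4x4, takes a point from camera to world coordinates); the wrist camera has in their place "hand_eye" (4x4, takes a point from camera to tool coordinates, whose origin is the TCP and whose axes are the tool frame's). Camera axes: x right, y up, looking along -z (the intrinsics and any distortion apply to the point x, -y, -z); pixel columns grow to the right and rows downward; lengths in m; the calibration is good to about 2 mm. A picture is of the moment at which its call begins: read the wrist's pose just before it. There is no depth.
- env.sign_off(): hands the job in, once; it reports no verdict.
The state is a dict: "time_s": time; "qpos": joint angles; "joint_velocities": joint speeds; "effort": joint torques, N m; "tool_pos": TCP position; "tool_rot": TCP orientation; "force": force on the tool from outside, world axes, zero at the start; "wrist_torque": the same for the moment, N m; "grip_width": finger opening in m.
Only numpy, scipy, OpenCV 4.12 (cv2) and the standard library are available. Lean on these libraries where they do the work, as an engineer would, in place of code of your own. Each camera call takes 0.05 s, during which the arm holds its last target. There are 200 camera calls.

TASK

Get the air ready for the leak test of the shower head in the nest: open the three push-in valves in the row by pushing down their knobs gently with the fingertips, first the broad round mushroom knob, then the square one, and last the slim round pin. Push each one most of its way in, leave it down, and do not push one in before its turn. Nothing is picked up, and the shower heads and small parts standing about stay where they are.

Things in the scene. Friction and masses are not known exactly. Their poses are not given: they have to be found in the camera images.
- supply_valve: the air supply valve: a 44 mm aluminium block on a round dark flange 72 mm across, screwed down to the belt, 48 mm high without its knob; two brass ports on its +x side reach 38 mm out. On top it has a broad round mushroom knob, 56 mm across, with a flat top about 30 mm across in the middle. Origin at the centre of its underside on the belt, z up. The block stands at any of the three places in the row.
- supply_top (a point): centre of the top face of the air supply valve's knob; it goes down with the knob. 86 mm above the belt when the knob is fully up, 72 mm when fully down (and let go). The cap sits on its stem over a spring of 2 N/mm with 8 mm of give: it yields about 2 mm while the stem is pushed in, and springs back when let go.
- supply_knob (a joint): how far the air supply valve's knob is pushed in, m: 0 fully up (shut), 0.014 against its stop. It starts within 0 to 0.003. It slides straight down with a seal friction of about 4 N, has no spring and stays where it is left. The valve is open beyond 0.009; it need not reach the stop.
- clamp_valve: the clamp valve: a 44 mm aluminium block on a round dark flange 72 mm across, screwed down to the belt, 48 mm high without its knob; two brass ports on its +x side reach 38 mm out. On top it has a square knob, 36 x 36 mm, flat on top. Origin at the centre of its underside on the belt, z up. The block stands at any of the three places in the row.
- clamp_top (a point): centre of the top face of the clamp valve's knob; it goes down with the knob. 86 mm above the belt when the knob is fully up, 72 mm when fully down (and let go). The cap sits on its stem over a spring of 2 N/mm with 8 mm of give: it yields about 2 mm while the stem is pushed in, and springs back when let go.
- clamp_knob (a joint): how far the clamp valve's knob is pushed in, m: 0 fully up (shut), 0.014 against its stop. It starts within 0 to 0.003. It slides straight down with a seal friction of about 4 N, has no spring and stays where it is left. The valve is open beyond 0.009; it need not reach the stop.
- test_valve: the test-air valve: a 44 mm aluminium block on a round dark flange 72 mm across, screwed down to the belt, 48 mm high without its knob; two brass ports on its +x side reach 38 mm out. On top it has a slim round pin for a knob, 18 mm across, flat on top. Origin at the centre of its underside on the belt, z up. The block stands at any of the three places in the row.
- test_top (a point): centre of the top face of the test-air valve's knob; it goes down with the knob. 86 mm above the belt when the knob is fully up, 72 mm when fully down (and let go). The cap sits on its stem over a spring of 2 N/mm with 8 mm of give: it yields about 2 mm while the stem is pushed in, and springs back when let go.
- test_knob (a joint): how far the test-air valve's knob is pushed in, m: 0 fully up (shut), 0.014 against its stop. It starts within 0 to 0.003. It slides straight down with a seal friction of about 4 N, has no spring and stays where it is left. The valve is open beyond 0.009; it need not reach the stop.
- head_03: bystander, to be left where it is: shower head in the nest, the one to be leak tested: disc 125 mm across, 92 mm high with its neck; origin at the centre of its underside.
- head_04: bystander, to be left where it is: loose shower head, disc 125 mm across, 91 mm high with its neck, left of the valves; origin at the centre of its underside.
- head_08: bystander, to be left where it is: loose shower head, disc 125 mm across, 92 mm high with its neck, behind the valves; origin at the centre of its underside.
- nipple_2: bystander, to be left where it is: loose brass pipe nipple lying among the valves, 40 x 26 x 23 mm; origin at the centre of its underside.
- nipple_3: bystander, to be left where it is: loose brass pipe nipple standing on end among the valves, 26 mm across, 40 mm high; origin at the centre of its underside.
- nut_1: bystander, to be left where it is: loose hexagon union nut, 32 mm across, 12 mm high; origin at the centre of its underside.
- ptfe_1: bystander, to be left where it is: loose spool of thread tape, 64 x 55 x 16 mm; origin at the centre of its underside.
Things that resemble listed ones, but are neither listed nor needed, are in the scene too. What is shaped like the supply_valve but green is not meant. What is shaped like the clamp_valve but purple is not meant.

How it is judged (in metres and radians):
On the way, in this order (a step that is already met when the one before it is completed fails the run):
1. the air supply valve is open (knob in by more than 9 mm) (value of joint supply_knob above 0.009 m), for 0.2 s.
2. the clamp valve is open (knob in by more than 9 mm) (value of joint clamp_knob above 0.009 m), for 0.2 s.
3. the test-air valve is open (knob in by more than 9 mm) (value of joint test_knob above 0.009 m), for 0.2 s.
At the end, for the whole second after the job is handed in: all three knobs are in by more than 9 mm of their 14 mm, and every bystander is within 15 mm of where it stood (value of joint each of supply_knob, clamp_knob, test_knob above 0.009 m and distance of each of head_03, head_04, head_08, nipple_2, nipple_3, nut_1, ptfe_1 from where it was at the start of the episode below 0.015 m); the robot touches nothing.
It fails at once if the clamp valve's knob is pushed in (more than 5 mm) before the air supply valve is open (value of joint clamp_knob above 0.005 m and value of joint supply_knob below 0.009 m).
It fails at once if the test-air valve's knob is pushed in (more than 5 mm) before the clamp valve is open (value of joint test_knob above 0.005 m and value of joint clamp_knob below 0.009 m).
It fails at once if a valve is pressed or knocked with more than 25 N (contact force between any of the fingers, the arm and supply_valve above 25 N or contact force between any of the fingers, the arm and clamp_valve above 25 N or contact force between any of the fingers, the arm and test_valve above 25 N).
It fails at once if a bystander is shifted, lifted or carried more than 15 mm (distance of any of head_03, head_04, head_08, nipple_2, nipple_3, nut_1, ptfe_1 from where it was at the start of the episode above 0.015 m).
It also fails if it takes over 51 s, if anything falls off the work surface, if the arm or the gripper's body presses on something with over 40 N, if the wrist force passes 120 N, or if a joint passes its speed limit or range.

## Working session

There is one attempt and no reset: what is moved stays moved. The work goes in short steps, Python scripts to look and compute and a tool call to move; the robot and the scene stay as the last step left them, time stands still between calls to the robot, and variables do not carry over. Pictures are saved under pics/ and viewed, about 8 in all and at most 12, crops included, and the job is handed in when it is done.

Besides the shell and the picture viewer there is one more tool, called after "Request:" by a JSON object that holds its "name" and its "arguments", one argument or row to a line. arm_command: Moves the arm, as the interface text tells. Its arguments: {"type":"object","properties":{"translation":{"type":"array","items":{"type":"array","items":{"type":"number"}}},"twist":{"type":"array","items":{"type":"number"}},"grip":{"type":"number"},"force":{"type":"number"}},"required":["translation","twist"]}

```bash
ls; mkdir -p pics
cat > h.py <<'E'
import numpy as np, cv2
from cell import telemetry, optics, env
from scipy.spatial.transform import Rotation as R
def snap(n,f):
    o=telemetry.get_obs(); c=optics.read_camera(n); cv2.imwrite(f'pics/{f}.png',c['img'])
    if n=='wrist':
        T=np.eye(4);T[:3,:3]=R.from_euler('xyz',o['tool_rot'],degrees=True).as_matrix();T[:3,3]=o['tool_pos'];E=T@c['hand_eye']
    else: E=c['extrinsics']
    np.savez(f'pics/{f}.npz',E=E,K=np.array([[c['fx'],0,c['cx']],[0,c['fy'],c['cy']],[0,0,1]]),d=np.array(c['dist'],float))
def ray(f,uv,z):
    D=np.load(f'pics/{f}.npz');E=D['E']
    p=cv2.undistortPoints(np.array(uv,float).reshape(-1,1,2),D['K'],D['d'])[:,0]
    w=np.c_[p[:,0],-p[:,1],-np.ones(len(p))]@E[:3,:3].T
    return E[:3,3]+w*((z-E[2,3])/w[:,2])[:,None]
def proj(f,P):
    D=np.load(f'pics/{f}.npz');q=(np.array(P,float).reshape(-1,3)-D['E'][:3,3])@D['E'][:3,:3]
    q=q*[1,-1,-1]
    return cv2.projectPoints(q,np.zeros(3),np.zeros(3),D['K'],D['d'])[0][:,0]
E
python3 - <<'E'
from h import *
print(telemetry.get_obs())
for n in ('scene','top'):snap(n,n+'0')
for n in ('scene0','top0'):print(np.load(f'pics/{n}.npz')['E'].round(3))
cv2.imwrite('pics/both.png',cv2.resize(np.vstack([cv2.imread('pics/scene0.png'),cv2.imread('pics/top0.png')]),None,fx=.74,fy=.74))
E
```

```text
pics
{'time_s': 0.0, 'qpos': array([-71.27017091,  18.44102449,  -4.01343493,  83.17612681,
         1.2950828 ,  78.54056813,  -3.26115926]), 'joint_velocities': array([-0.08562436, -0.11709701, -0.00809739,  0.0646195 , -0.16918858,
       -0.08284162, -0.11831319]), 'effort': array([-1.10309054e-03, -4.91293752e+01, -4.04074648e-01, -3.12528706e+01,
       -6.37110136e-02,  4.33849054e-02,  1.86308657e-04]), 'tool_pos': array([0.19991651, 0.61790043, 0.22142823]), 'tool_rot': array([1.79993466e+02, 1.12478655e-01, 7.20768091e+01]), 'force': array([-0.10254607,  0.79220519,  0.10914944]), 'wrist_torque': array([0.0126091 , 0.01127072, 0.00238441]), 'grip_width': 0.08695650302920875}
[[ 0.685  0.426 -0.59  -0.286]
 [-0.728  0.39  -0.564 -0.81 ]
 [-0.01   0.816  0.577  0.915]
 [ 0.     0.     0.     1.   ]]
[[ 0.006  0.996 -0.085  0.453]
 [-1.     0.005 -0.012  0.022]
 [-0.012  0.085  0.996  1.276]
 [ 0.     0.     0.     1.   ]]
```

View pics/both.png

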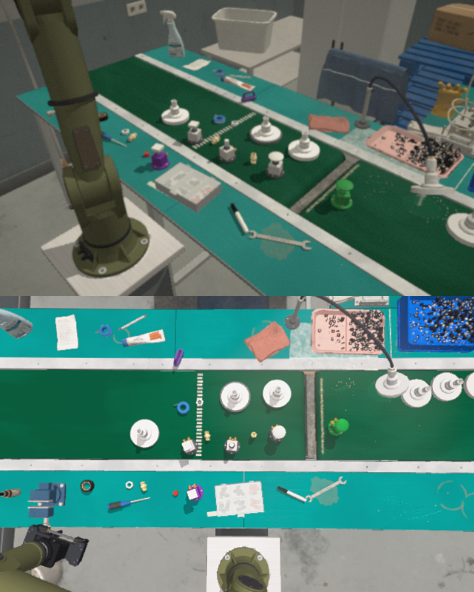

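The combined view shows three grey valves in a row, at top-camera pixels of about (254,201), (313,202) and (376,185). The green mushroom decoy is at (457,177) and the purple square decoy at (262,266). Next is a close crop of the row.

Run:
```python
from h import *
t=cv2.imread('pics/top0.png')[110:235,150:410];s=cv2.imread('pics/scene0.png')[120:260,210:450]
a=cv2.resize(t,(780,375),interpolation=3);
cv2.imwrite('pics/c1.png',a); cv2.imwrite('pics/c2.png',cv2.resize(s,(800,467),interpolation=3))
```

```text
(no output)
```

View pics/c1.png

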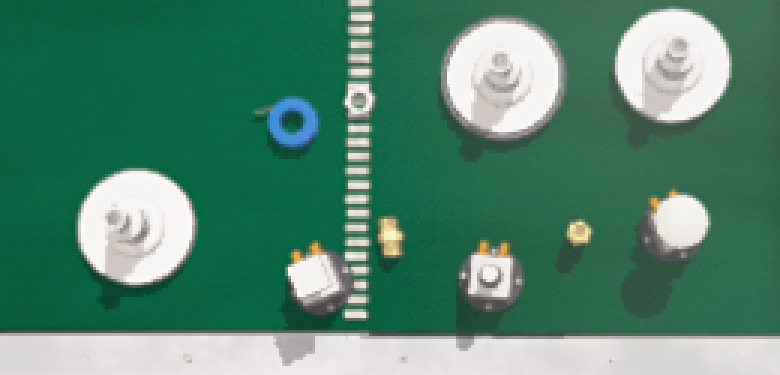

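View pics/c2.png

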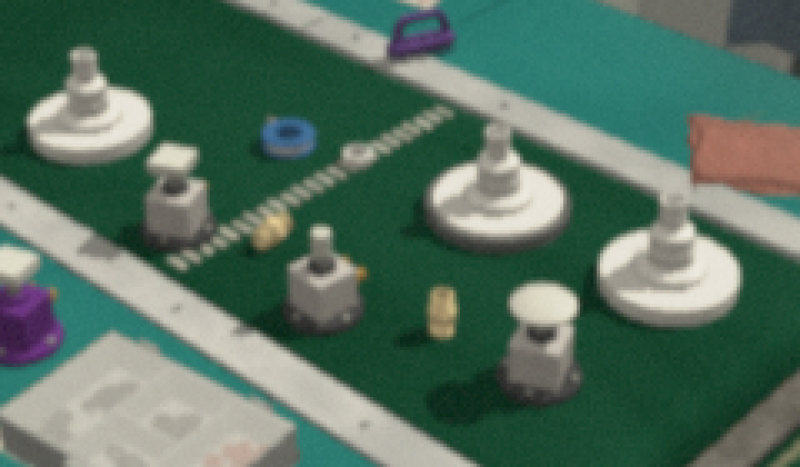

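Top crop: square knob (clamp) at (310,279), pin (test) at (490,274), and mushroom (supply) at (682,222), all on grey blocks. The scene crop confirms the shapes. I'll triangulate their heights next.

Run:
```python
from h import *
from scipy.optimize import least_squares
T={'supply':(682,222),'clamp':(310,279),'test':(490,274)}
S={'supply':(543,302),'clamp':(173,157),'test':(320,230)}
for k in T:
    a=np.array(T[k])/3+[150,110]; b=np.array(S[k])/3.3333+[210,120]
    r=least_squares(lambda p:np.r_[proj('top0',p)[0]-a,proj('scene0',p)[0]-b],[.5,0,.08])
    print(k,r.x.round(4),r.fun.round(2),'top@.085',ray('top0',[a],.085).round(4), 'scene',ray('scene0',[b],.085).round(4))
print(ray('top0',[np.array((682,240))/3+[150,110]],0))
```

```text
supply [ 0.6011 -0.1497  0.0814] [ 0.09 -0.1  -0.11  0.02] top@.085 [[ 0.6004 -0.1489  0.085 ]] scene [[ 0.5976 -0.1527  0.085 ]]
clamp [0.5405 0.2348 0.0846] [ 0.38 -0.43 -0.56  0.01] top@.085 [[0.5391 0.2359 0.085 ]] scene [[0.5413 0.233  0.085 ]]
test [0.5456 0.0491 0.0877] [ 0.14 -0.15 -0.19  0.02] top@.085 [[0.5453 0.0496 0.085 ]] scene [[0.5487 0.0515 0.085 ]]
[[ 0.59081679 -0.16095503  0.        ]]
```

```bash
cat >> h.py <<'E'
def go(t):
    o=telemetry.get_obs();d=np.array(t)-o['tool_pos'];r=R.from_euler('xyz',o['tool_rot'],degrees=True)
    print('t',round(o['time_s'],2),'pos',o['tool_pos'].round(4),'rot',o['tool_rot'].round(1),'F',o['force'].round(2),'q',o['qpos'].round(0)); print('tool shift cm',(r.inv().apply(d)*100).round(2),'norm',round(100*np.linalg.norm(d),2))
E
python3 -c "
from h import *
go([.5,.3,.22])"
```

```text
t 0.1 pos [0.1999 0.618  0.2216] rot [1.80e+02 1.00e-01 7.21e+01] F [0.19 0.51 0.09] q [-71.  18.  -4.  83.   1.  79.  -3.]
tool shift cm [-21.02  38.34   0.2 ] norm 43.72
```

Request:
{"name": "arm_command", "arguments": {
  "translation": [
    [-2.6,4.8,0],
    [-2.6,4.8,0],
    [-2.6,4.8,0],
    [-2.6,4.8,0],
    [-2.6,4.8,0],
    [-2.6,4.8,0],
    [-2.6,4.8,0],
    [-2.6,4.8,0]
  ],
  "twist": [0,0,0,0,0,0,0,0],
  "grip": 0
}}

```text
time_s: 1.1
tool_pos: [0.505, 0.2966, 0.2168]
tool_rot: [-179.7, 0.4, 72.8]
force: [0.9, -0.1, -0.1]
grip_width: 0.0148
```

```bash
python3 -c "
from h import *
go([.6,-.14,.22])"
```

```text
t 1.1 pos [0.505  0.2966 0.2168] rot [-179.7    0.4   72.8] F [ 0.92 -0.05 -0.11] q [-43.  11.  12.  93.  -2.  76.  42.]
tool shift cm [-38.89  22.    -0.17] norm 44.69
```

Request:
{"name": "arm_command", "arguments": {
  "translation": [
    [-4.85,2.75,0],
    [-4.85,2.75,0],
    [-4.85,2.75,0],
    [-4.85,2.75,0],
    [-4.85,2.75,0],
    [-4.85,2.75,0],
    [-4.85,2.75,0],
    [-4.85,2.75,0],
    [0,0,0]
  ],
  "twist": [0,0,0,0,0,0,0,0,0]
}}

```text
time_s: 2.22
tool_pos: [0.6005, -0.1598, 0.2148]
tool_rot: [-179.6, 0.7, 72.3]
force: [0.1, -0.3, -0.7]
grip_width: 0.0007
```

```bash
python3 -c "
from h import *
go([.6,-.15,.22]); snap('wrist','w1'); E=np.load('pics/w1.npz')['E']; print(E.round(3))
print(proj('w1',[[.601,-.15,.085],[.607,-.15,.02]]))"
```

```text
t 2.23 pos [ 0.6005 -0.1598  0.2148] rot [-179.6    0.7   72.3] F [ 0.14 -0.32 -0.74] q [-12.  17.  30.  89.  -8.  77.  91.]
tool shift cm [ 0.91 -0.35 -0.53] norm 1.11
[[ 0.304 -0.912 -0.275  0.524]
 [ 0.953  0.287  0.099 -0.133]
 [-0.012 -0.292  0.956  0.377]
 [ 0.     0.     0.     1.   ]]
[[335.69799262 183.75733809]
 [335.9695635  173.14455067]]
```

View pics/w1.png

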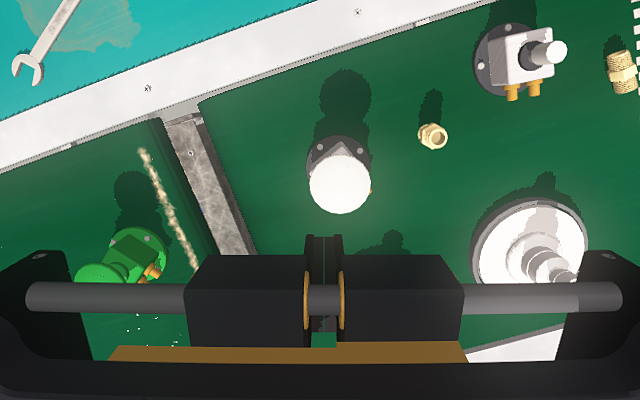

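The wrist view shows the grey supply mushroom at (340,184), the test pin top at (556,51), the standing nipple at (433,136), and the green decoy at (125,255). The supply estimate matches its projection to within about 4 px.

```bash
python3 -c "
from h import *
p=ray('w1',[(340,184),(556,51)],.085); print(p)
go([p[0][0],p[0][1],.10])"
```

```text
[[ 0.60234833 -0.14645567  0.085     ]
 [ 0.54846358  0.05164834  0.085     ]]
t 2.27 pos [ 0.6008 -0.1561  0.2146] rot [-179.5    0.5   72.5] F [-0.05  0.5   0.35] q [-12.  16.  30.  89.  -8.  77.  91.]
tool shift cm [ 1.07 -0.06 11.45] norm 11.5
```

Request:
{"name": "arm_command", "arguments": {
  "translation": [
    [0.8,0,3],
    [0,0,3],
    [0,0,3],
    [0,0,2],
    [0,0,0],
    [0,0,0]
  ],
  "twist": [0,0,0,0,0,0]
}}

```text
time_s: 3.02
tool_pos: [0.6029, -0.1363, 0.1008]
tool_rot: [-179.4, 0.1, 73.3]
force: [-0.5, -0.6, 0.7]
grip_width: 0.0007
```

```bash
python3 -c "
from h import *
go([.6018,-.148,.085])"
```

```text
t 3.02 pos [ 0.6029 -0.1363  0.1008] rot [-1.794e+02  1.000e-01  7.330e+01] F [-0.53 -0.6   0.7 ] q [-12.  21.  28.  97. -11.  66.  92.]
tool shift cm [-1.15  0.24  1.58] norm 1.97
```

Request:
{"name": "arm_command", "arguments": {
  "translation": [
    [-1.1,0.2,0],
    [0,0,0],
    [0,0,0]
  ],
  "twist": [0,0,0]
}}

```text
time_s: 3.4
tool_pos: [0.6031, -0.1483, 0.1035]
tool_rot: [-179.6, 0.1, 73.3]
force: [0.1, 0.7, -0.3]
grip_width: 0.0001
```

```bash
python3 -c "
from h import *
go([.6018,-.148,.085])"
```

```text
t 3.4 pos [ 0.6031 -0.1483  0.1035] rot [-1.796e+02  1.000e-01  7.330e+01] F [ 0.09  0.73 -0.33] q [-11.  21.  28.  96. -11.  66.  93.]
tool shift cm [-0.   -0.12  1.85] norm 1.85
```

Request:
{"name": "arm_command", "arguments": {
  "translation": [
    [0,0,0.6],
    [0,0,0.6],
    [0,0,0.4],
    [0,0,0.3],
    [0,0,0.2],
    [0,0,0]
  ],
  "twist": [0,0,0,0,0,0]
}}

```text
time_s: 4.15
tool_pos: [0.6033, -0.1484, 0.082]
tool_rot: [-179.6, 0.1, 73.3]
force: [-0.5, -0.1, 3.2]
grip_width: 0.0003
```

Request:
{"name": "arm_command", "arguments": {
  "translation": [
    [0,0,0.3],
    [0,0,0.3],
    [0,0,0.3],
    [0,0,0]
  ],
  "twist": [0,0,0,0]
}}

```text
time_s: 4.65
tool_pos: [0.6033, -0.1483, 0.073]
tool_rot: [-179.7, 0.0, 73.3]
force: [-1.2, 0.6, 2.4]
grip_width: 0.0004
```

Request:
{"name": "arm_command", "arguments": {
  "translation": [
    [0,0,0.15],
    [0,0,0.1],
    [0,0,0]
  ],
  "twist": [0,0,0]
}}

```text
time_s: 5.03
tool_pos: [0.6033, -0.1483, 0.0705]
tool_rot: [-179.7, 0.0, 73.3]
force: [-1.6, 0.9, 4.3]
grip_width: 0.0003
```

Request:
{"name": "arm_command", "arguments": {
  "translation": [
    [0,0,0.15],
    [0,0,0.1],
    [0,0,0]
  ],
  "twist": [0,0,0]
}}

```text
time_s: 5.4
tool_pos: [0.6033, -0.1484, 0.0691]
tool_rot: [-179.7, 0.0, 73.3]
force: [-3.2, 0.7, 6.2]
grip_width: 0.0007
```

The force rose to 6 N at z=0.069, so the supply knob is at its stop. Now lifting and heading for the clamp valve.

Request:
{"name": "arm_command", "arguments": {
  "translation": [
    [0,0,-2],
    [0,0,-5],
    [0,0,-5],
    [0,0,-1],
    [0,0,0]
  ],
  "twist": [0,0,0,0,0]
}}

```text
time_s: 6.02
tool_pos: [0.6042, -0.1486, 0.2039]
tool_rot: [-179.7, 0.0, 73.3]
force: [-0.2, 0.2, 0.2]
grip_width: 0.0008
```

```bash
python3 -c "
from h import *
go([.541,.2345,.2])"
```

```text
t 6.03 pos [ 0.6042 -0.1486  0.2039] rot [-179.7    0.    73.3] F [-0.17  0.23  0.19] q [-13.  17.  29.  90.  -8.  76.  91.]
tool shift cm [ 34.87 -17.06   0.45] norm 38.83
```

Request:
{"name": "arm_command", "arguments": {
  "translation": [
    [5,-2.45,0],
    [5,-2.45,0],
    [5,-2.45,0],
    [5,-2.45,0],
    [5,-2.45,0],
    [5,-2.45,0],
    [4.4,-2.1,0],
    [0,0,0],
    [0,0,0]
  ],
  "twist": [0,0,0,0,0,0,0,0,0]
}}

```text
time_s: 7.15
tool_pos: [0.5336, 0.2382, 0.1886]
tool_rot: [-178.8, 0.9, 73.2]
force: [0.6, -0.1, -0.7]
grip_width: 0.0007
```

```bash
python3 -c "
from h import *
snap('wrist','w2'); go([.541,.2345,.2]); print(proj('w2',[[.541,.2345,.085]]))"
```

```text
t 7.2 pos [0.5333 0.2386 0.1886] rot [-178.8    0.8   73.2] F [-0.3   0.25 -0.26] q [-40.  13.  16.  95.  -4.  75.  49.]
tool shift cm [-0.19  0.83 -1.16] norm 1.44
[[323.494131   206.32751363]]
```

View pics/w2.png

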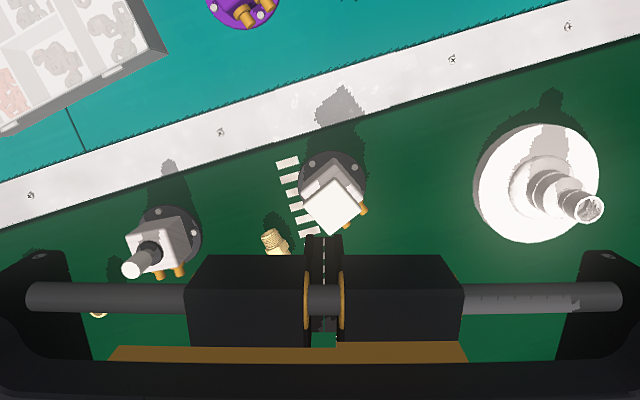

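The wrist view shows the grey square knob centred at about (333,207), the pin top at (131,270), and the purple decoy at the upper edge (243,5).

```bash
python3 -c "
from h import *
p=ray('w2',[(333,207),(131,270)],.085); print(p)
go([.541,.236,.1])"
```

```text
[[0.54376597 0.2417798  0.085     ]
 [0.54934179 0.05330588 0.085     ]]
t 7.2 pos [0.5333 0.2386 0.1886] rot [-178.8    0.8   73.2] F [-0.3   0.25 -0.26] q [-40.  13.  16.  95.  -4.  75.  49.]
tool shift cm [0.1  1.01 8.84] norm 8.9
```

Request:
{"name": "arm_command", "arguments": {
  "translation": [
    [0.1,1.0,2],
    [0,0,2.5],
    [0,0,2.5],
    [0,0,1.5],
    [0,0,0],
    [0,0,0]
  ],
  "twist": [0,0,0,0,0,0]
}}

```text
time_s: 7.95
tool_pos: [0.5446, 0.2269, 0.096]
tool_rot: [-178.8, 1.1, 72.5]
force: [-0.3, 0.3, -0.1]
grip_width: 0.0005
```

```bash
python3 -c "
from h import *
go([.542,.237,.1])"
```

```text
t 7.95 pos [0.5446 0.2269 0.096 ] rot [-178.8    1.1   72.5] F [-0.26  0.34 -0.08] q [-38.  18.  16. 100.  -5.  65.  51.]
tool shift cm [ 0.88 -0.56 -0.4 ] norm 1.12
```

Request:
{"name": "arm_command", "arguments": {
  "translation": [
    [0.9,-0.5,-0.4],
    [0,0,0],
    [0,0,0]
  ],
  "twist": [0,0,0]
}}

```text
time_s: 8.32
tool_pos: [0.5439, 0.239, 0.1027]
tool_rot: [-179.0, 0.9, 72.5]
force: [0.2, 0.2, -0.4]
grip_width: 0.0002
```

```bash
python3 -c "
from h import *
go([.542,.237,.082])"
```

```text
t 8.32 pos [0.5439 0.239  0.1027] rot [-179.     0.9   72.5] F [ 0.18  0.25 -0.43] q [-39.  18.  15.  99.  -5.  65.  50.]
tool shift cm [-0.22 -0.08  2.07] norm 2.08
```

Request:
{"name": "arm_command", "arguments": {
  "translation": [
    [-0.2,0,0.6],
    [0,0,0.6],
    [0,0,0.4],
    [0,0,0.3],
    [0,0,0.2],
    [0,0,0]
  ],
  "twist": [0,0,0,0,0,0]
}}

```text
time_s: 9.07
tool_pos: [0.5431, 0.2367, 0.0813]
tool_rot: [-179.0, 0.8, 72.5]
force: [-1.3, 0.4, 2.6]
grip_width: 0.0006
```

Request:
{"name": "arm_command", "arguments": {
  "translation": [
    [0,0,0.3],
    [0,0,0.3],
    [0,0,0.2],
    [0,0,0]
  ],
  "twist": [0,0,0,0]
}}

```text
time_s: 9.57
tool_pos: [0.5431, 0.2367, 0.0734]
tool_rot: [-179.0, 0.8, 72.5]
force: [-0.9, 0.4, 4.1]
grip_width: 0.0005
```

Request:
{"name": "arm_command", "arguments": {
  "translation": [
    [0,0,0.2],
    [0,0,0.2],
    [0,0,0.1],
    [0,0,0]
  ],
  "twist": [0,0,0,0]
}}

```text
time_s: 10.07
tool_pos: [0.5432, 0.2367, 0.0691]
tool_rot: [-179.0, 0.8, 72.5]
force: [-2.2, -0.8, 6.2]
grip_width: 0.0005
```

The clamp knob shows the same signature at its stop. Next is the test pin, with a target of about (0.548, 0.052).

Request:
{"name": "arm_command", "arguments": {
  "translation": [
    [0,0,-2],
    [0,0,-4],
    [0,0,-4],
    [0,0,0]
  ],
  "twist": [0,0,0,0]
}}

```text
time_s: 10.58
tool_pos: [0.5447, 0.2372, 0.1684]
tool_rot: [-178.9, 0.9, 72.5]
force: [0.9, 0.6, -1.1]
grip_width: 0.0006
```

```bash
python3 -c "
from h import *
go([.548,.052,.17])"
```

```text
t 10.57 pos [0.5447 0.2372 0.1684] rot [-178.9    0.9   72.5] F [ 0.88  0.59 -1.07] q [-40.  15.  16.  95.  -4.  73.  50.]
tool shift cm [-1.756e+01  5.890e+00  1.000e-02] norm 18.52
```

Request:
{"name": "arm_command", "arguments": {
  "translation": [
    [-4.4,1.5,0],
    [-4.4,1.5,0],
    [-4.4,1.5,0],
    [-4.3,1.4,0],
    [0,0,0],
    [0,0,0]
  ],
  "twist": [0,0,0,0,0,0]
}}

```text
time_s: 11.32
tool_pos: [0.5452, 0.0484, 0.1614]
tool_rot: [-178.5, 1.2, 72.7]
force: [-0.1, 0.3, 0.7]
grip_width: 0.0004
```

```bash
python3 -c "
from h import *
go([.548,.052,.11]);snap('wrist','w3');print(proj('w3',[[.548,.052,.085]]))"
```

```text
t 11.32 pos [0.5452 0.0484 0.1614] rot [-178.5    1.2   72.7] F [-0.05  0.35  0.68] q [-28.  10.  22. 102.  -3.  71.  68.]
tool shift cm [0.54 0.29 5.13] norm 5.16
[[331.19311711 209.83025098]]
```

View pics/w3.png

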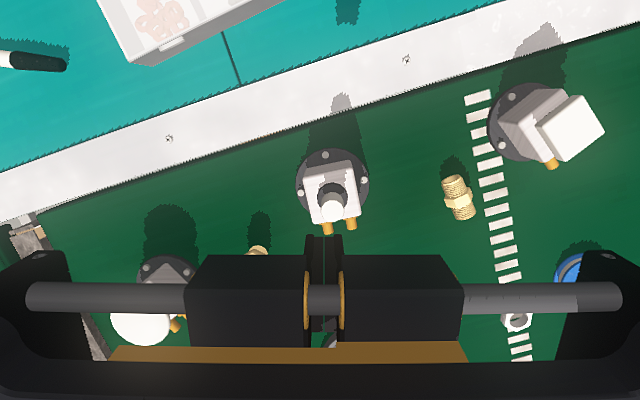

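The pin top is at (333,211) against a prediction of (331,210), so the estimate is good to about 1 mm. Both knobs already pressed look lower.

Request:
{"name": "arm_command", "arguments": {
  "translation": [
    [0.5,0.3,1.5],
    [0,0,1.5],
    [0,0,1.5],
    [0,0,1],
    [0,0,0],
    [0,0,0]
  ],
  "twist": [0,0,0,0,0,0]
}}

```text
time_s: 12.12
tool_pos: [0.5466, 0.055, 0.1001]
tool_rot: [-178.3, 1.3, 73.0]
force: [0.4, 0.7, -0.7]
grip_width: 0.0005
```

```bash
python3 -c "
from h import *
print(ray('w3',[(333,211)],.085));go([.5485,.0525,.1])"
```

```text
[[0.54925394 0.05300849 0.085     ]]
t 12.12 pos [0.5466 0.055  0.1001] rot [-178.3    1.3   73. ] F [ 0.35  0.68 -0.66] q [-28.  14.  22. 105.  -5.  65.  69.]
tool shift cm [-0.19  0.25  0.  ] norm 0.31
```

Request:
{"name": "arm_command", "arguments": {
  "translation": [
    [-0.2,0.25,0.3],
    [0,0,0.5],
    [0,0,0.4],
    [0,0,0.3],
    [0,0,0.2],
    [0,0,0]
  ],
  "twist": [0,0,0,0,0,0]
}}

```text
time_s: 12.88
tool_pos: [0.5494, 0.0517, 0.0841]
tool_rot: [-178.5, 1.2, 73.0]
force: [-1.0, -0.6, 2.5]
grip_width: 0.0005
```

Contact is at z=0.084, about 1 mm from the pin's centre. Pressing now.

Request:
{"name": "arm_command", "arguments": {
  "translation": [
    [0,0,0.3],
    [0,0,0.3],
    [0,0,0.3],
    [0,0,0.2],
    [0,0,0]
  ],
  "twist": [0,0,0,0,0]
}}

```text
time_s: 13.5
tool_pos: [0.5494, 0.0518, 0.0731]
tool_rot: [-178.5, 1.2, 73.0]
force: [-0.9, 0.1, 3.3]
grip_width: 0.0002
```

Request:
{"name": "arm_command", "arguments": {
  "translation": [
    [0,0,0.2],
    [0,0,0.15],
    [0,0,0]
  ],
  "twist": [0,0,0]
}}

```text
time_s: 13.88
tool_pos: [0.5494, 0.0518, 0.0697]
tool_rot: [-178.6, 1.2, 73.0]
force: [-1.7, -1.1, 5.3]
grip_width: 0.0003
```

Request:
{"name": "arm_command", "arguments": {
  "translation": [
    [0,0,-2],
    [0,0,-5],
    [0,0,-5],
    [0,0,-5],
    [0,0,0],
    [0,0,0]
  ],
  "twist": [0,0,0,0,0,0]
}}

```text
time_s: 14.62
tool_pos: [0.5532, 0.0541, 0.2392]
tool_rot: [-178.3, 1.4, 73.0]
force: [0.1, -0.1, -0.3]
grip_width: 0.0006
```

```bash
python3 -c "
from h import *
go([.5,0,.2]);snap('scene','s9');snap('wrist','w9')
a=cv2.imread('pics/scene0.png')[120:260,210:450];b=cv2.imread('pics/s9.png')[120:260,210:450]
cv2.imwrite('pics/c9.png',np.vstack([cv2.resize(i,(514,300),interpolation=3) for i in (a,b)]))"
```

```text
t 14.62 pos [0.5532 0.0541 0.2392] rot [-178.3    1.4   73. ] F [ 0.13 -0.06 -0.26] q [-29.   8.  23.  94.  -3.  80.  67.]
tool shift cm [-6.63 -3.39  4.19] norm 8.54
```

View pics/c9.png

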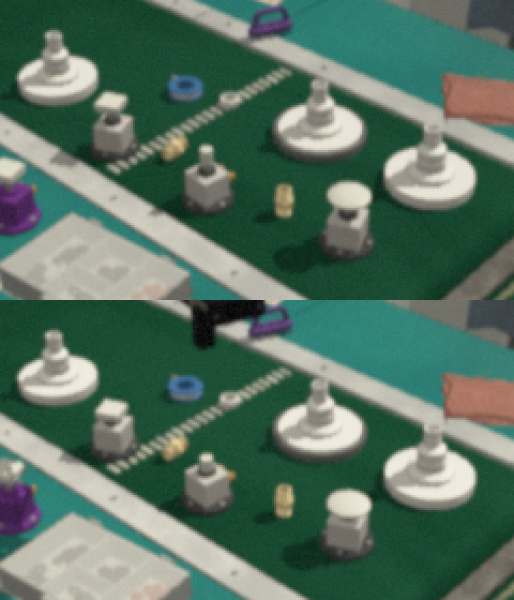

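View pics/w9.png

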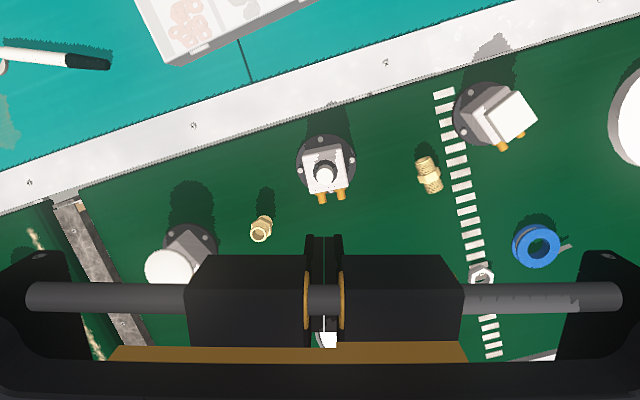

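The before/after scene crops show all three knobs lower: mushroom at (349,500), square at (112,410), and pin at (206,462). The bystanders have not moved, and the gripper is clear of everything at z=0.24. Handing in.

```bash
python3 -c "
from h import *
print(env.sign_off())"
```

```text
the job is handed in; nothing more can be done
None
```

I opened all three valves in order with the shut fingertips: first the supply mushroom knob, then the clamp square knob, then the test pin. I handed the job in at about 15 s; sign-off gives no verdict.

- **Knobs:** I pushed each one down to a TCP height of 0.069–0.070 m. The force there was 5–6 N, up from about 2–4 N on the way down, which fits knobs in by about 13–14 mm. The highest reading was 6.2 N, against the 25 N limit.
- **Last checks:** The before/after scene pictures show all three knobs clearly lower and no visible shift of the bystanders. The gripper ended at z = 0.24 m, touching nothing. I compared the bystanders by eye and did not measure them.
- **Disagreements:** The camera estimates of the knob positions differed by up to about 7 mm for the clamp knob, and less for the other two. That stayed well within the knob's width. Some moves overshot sideways by about 1 cm above the knobs, and I corrected that before each press.

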